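# Fit the hand knob on the axis drive and wind it back to zero

## Task

The axis drive of the dispenser has been left off its zero. Take the black crossbar hand knob with the square bore, fit it fully home on the square shaft that sticks out of the drive's sloping face, and with it turn the shaft clockwise until its pointer rests at the zero stop; leave the knob on the shaft and let go. Turn the shaft only with the knob, without the gripper pressing on the drive or its pointer, and leave the other things on the bench where they are.

Things in the scene. Friction and masses are not known exactly. Their poses are not given: they have to be found in the camera images.
- knob: Black plastic hand knob, loose, standing on the bench: square hub 34 x 34 mm, 20 mm tall, and on it a crossbar 110 long (x), 30 wide (y), 28 mm tall; 48 mm tall in all. A 17.5 mm square bore, sides parallel to x and y, runs right through along z. Origin: centre of the hub's underside, z up. Fits the shaft in any of four quarter turns. About 0.16 kg.
- shaft (a point): Steel shaft 16 mm square (sides along x, y) on a 44 mm round collar, turning together. Origin: centre of the collar's top (shoulder), where the knob's underside rests when home; z runs out along the shaft, 35 deg from vertical; shaft 40 mm long, last 4 mm tapered. x points along the pointer, a finger 6-12 mm below the shoulder, out to 56 mm. The shoulder is 20 mm above the drive's sloping face.
- spindle (a joint): Angle of the shaft, rad: 0 with the pointer at the zero stop (a hard stop; pointing straight up the sloping face, beside the stop pin), growing counter-clockwise seen from outside along the shaft, up to 1.7. Stiff (0.15 N m): it stays where it is left. Back to zero is clockwise seen from outside.
- drive: Black drive housing, fixed: 220 mm deep (x), 160 wide (y), 155 tall; origin: centre of its underside, front is -x. Its face slopes 35 deg from level, from 50 mm high at the front edge to 155 mm high 150 mm farther back. The shaft leaves mid-face, 25 mm in front of the origin, where the face is 103 mm high. On the face: a 132 mm round scale plate and a steel stop pin 10 mm thick, 14 tall.
- handwheel: Bystander: black plastic three-spoke round handwheel, 90 mm diameter, 30 mm tall, round bore; it does not belong on this drive. Origin: centre of its underside.
- screwdriver: Bystander: screwdriver lying along its x, 190 mm long. Origin: under its middle.
- bottle: Bystander: bottle with white cap, 70 mm diameter, 160 mm tall. Origin: centre of its underside.
- jar: Bystander: glass jar with blue cap, 60 mm diameter, 75 mm tall. Origin: centre of its underside.
- bin: Bystander: blue open bin, 160 x 240 mm, 90 mm tall. Origin: centre of its underside.
- rack: Bystander: white vial rack block, 80 x 130 mm, 45 mm tall. Origin: centre of its underside.
- beaker: Bystander: white cup, 70 mm diameter, 90 mm tall. Origin: centre of its underside.
Things that resemble listed ones, but are neither listed nor needed, are in the scene too. What is shaped like the knob but blue or purple is not meant.

How it is judged:
By the outcome, as a careful person would: the job done as asked, in the order asked, and still so for the second after the job is handed in, with the robot touching nothing.
It also fails if it takes over 45 s, if anything falls off the work surface, if the arm or the gripper's body presses on something with over 40 N, if the wrist force passes 120 N, or if a joint passes its speed limit or range.

## Robot

A 6-joint arm with a two-finger parallel gripper is mounted at the origin on the work surface. World frame = base frame: x ahead of the robot, y to its left, z up, the work surface at z = 0. Lengths are in m, angles in rad, forces in N, time in s.
With the tool pointing down it reaches from about 0.35 to 0.975 m from the base axis. Payload 4.9 kg.
Tool frame: the origin (TCP) lies between the finger pads; the fingertips stand 25 mm ahead of it and the grasp point (between the pads) lies 6 mm ahead of it (ctrl.tip_reach is the distance from the TCP to the fingertips, in m); z points along the fingers, y is the direction in which the jaws open and shut (so a half turn about z gives the same grasp; the last joint's range is limited). The gripper opens to 85 mm and grips with 20 to 120 N. Pads are 22 mm wide; open, the fingers measure 114 mm over their backs; the gripper's body (76 mm by 85 mm) begins 54 mm behind the grasp point. The pads swing forward as they close: fully open they stand 13 mm farther back than shut.
Start: joints at [1.044, 0.053, 1.613, -0, 1.476, -0.119], TCP at [0.248, 0.574, 0.256] pointing down, gripper open.
Joint ranges: [-3.01, 3.01], [-1.01, 2.22], [0.06, 2.58], [-1.02, 4.17], [0.09, 2.62], [-3.14, 3.14]. Speed limits (rad/s): [2.57, 2.57, 3.14, 3.14, 3.14, 3.14].

## Interface

Orientations are given as a rotation vector (axis times angle).
In Python, from station import get_obs, get_image, camera_params, order, ctrl gives the robot as it stands.
- The arm moves only by the tool move_arm, never from a script. Its argument "deltas" is one flat list of numbers, 5 for each row, row after row: the opening, from -1 (shut) to 1 (fully open), so that 0 is half open, then the shift along the tool's x, y, z in m, then the turn about the tool's z in degrees. In form: [fingers, tx, ty, tz, turn, fingers, tx, ty, tz, turn, ...]. A call has 1 to 10 rows; each row is the pose to reach, as a shift and turn from the pose measured when the call began, along the tool's axes at that moment; what a row does not reach only later rows make up. A row lasts 1/10 s, in which the tool goes at most 50 mm and 8.59 degrees, less where a joint would pass 70% of its speed; a pose out of reach is approached as far as the arm can. A call with a gripper value outside its range is refused whole. The fingers move at their own pace and stop on an object; "force" is the grip in N (left out, the last holds). Time passes only in rows, so rows that repeat a pose let the fingers close. It gives the time, the measured TCP pose, the force and the opening at its end, in the units of the state.
- get_obs(): the state, without advancing time (a new reading comes with each control period).
- get_image(name): name is "scene" or "top" or "wrist"; returns the picture (384x512x3 uint8, red, green, blue); there is no depth.
- camera_params(name): a dict with "camera_matrix" (3x3 intrinsics, pixels), "extrinsics" (4x4, takes a point from camera to world coordinates); the wrist camera has in their place "tool_from_camera" (4x4, takes a point from camera to tool coordinates, whose origin is the TCP and whose axes are the flange's). Camera axes: x right, y up, looking along -z (the intrinsics and any distortion apply to the point x, -y, -z); pixel columns grow to the right and rows downward; lengths in m; the calibration is good to about 2 mm. A picture is of the moment at which its call begins: read the wrist's pose just before it. camera_params takes no time and is no camera call.
- order.finish_job(): hands the job in, once; it reports no verdict.
The state is a dict: "t": time; "q": joint angles; "dq": joint speeds; "effort": joint torques, N m; "tool_pos": TCP position; "tool_rot": TCP orientation; "contact_force": force on the tool from outside, world axes, zero at the start; "wrist_torque": the same for the moment, N m; "opening": finger opening in m.
Only numpy, scipy, OpenCV 4.12 (cv2) and the standard library are available. Lean on these libraries where they do the work, as an engineer would, in place of code of your own. Each camera call takes 0.05 s, during which the arm holds its last target. There are 200 camera calls.

## Working session

There is one attempt and no reset: what is moved stays moved. The work goes in short steps, Python scripts to look and compute and a tool call to move; the robot and the scene stay as the last step left them, time stands still between calls to the robot, and variables do not carry over. Pictures are saved under pics/ and viewed, about 8 in all and at most 12, crops included, and the job is handed in when it is done.

Besides the shell and the picture viewer there is one more tool, called after ">>>" as name(argument=value, ...), one argument or row to a line, values as JSON. move_arm: Moves the arm, as the interface text tells. Its arguments: {"type":"object","properties":{"deltas":{"type":"array"},"force":{"type":"number"}},"required":["deltas"]}

```bash
mkdir -p pics; ls; python3 - <<'E'
from station import *
import cv2,numpy as np
np.set_printoptions(precision=4,suppress=True)
o=get_obs();print(o['t'],o['tool_pos'],o['tool_rot'],o['opening'],ctrl.tip_reach)
for n in ("scene","top"):
    im=get_image(n);cv2.imwrite(f"pics/{n}0.png",im[:,:,::-1])
    cv2.imwrite(f"pics/{n}0b.png",cv2.resize(im[:,:,::-1],(800,600),interpolation=cv2.INTER_CUBIC))
    p=camera_params(n);print(n,p)
print(camera_params("wrist"))
E
```

```text
pics
0.0 [0.2476 0.5732 0.2551] [-0.636  -3.0759  0.0031] 0.08532222173633583 0.025
scene {'camera_matrix': array([[391.7404,   0.    , 254.811 ],
       [  0.    , 391.7404, 188.1008],
       [  0.    ,   0.    ,   1.    ]]), 'extrinsics': array([[ 0.2256, -0.7664,  0.6014,  1.297 ],
       [ 0.9742,  0.173 , -0.1449, -0.1329],
       [ 0.007 ,  0.6186,  0.7857,  1.1095],
       [ 0.    ,  0.    ,  0.    ,  1.    ]])}
top {'camera_matrix': array([[389.4589,   0.    , 261.8495],
       [  0.    , 389.4589, 187.1454],
       [  0.    ,   0.    ,   1.    ]]), 'extrinsics': array([[-0.0225,  0.9977, -0.0643,  0.46  ],
       [-0.9997, -0.0219,  0.0089,  0.0505],
       [ 0.0075,  0.0645,  0.9979,  1.3116],
       [ 0.    ,  0.    ,  0.    ,  1.    ]])}
{'camera_matrix': array([[303.0293,   0.    , 252.3767],
       [  0.    , 303.0293, 193.991 ],
       [  0.    ,   0.    ,   1.    ]]), 'tool_from_camera': array([[-0.0011,  0.9657,  0.2598,  0.0668],
       [ 1.    ,  0.0011,  0.0001, -0.0012],
       [-0.0002,  0.2598, -0.9657, -0.1186],
       [ 0.    ,  0.    ,  0.    ,  1.    ]])}
```

View pics/top0b.png

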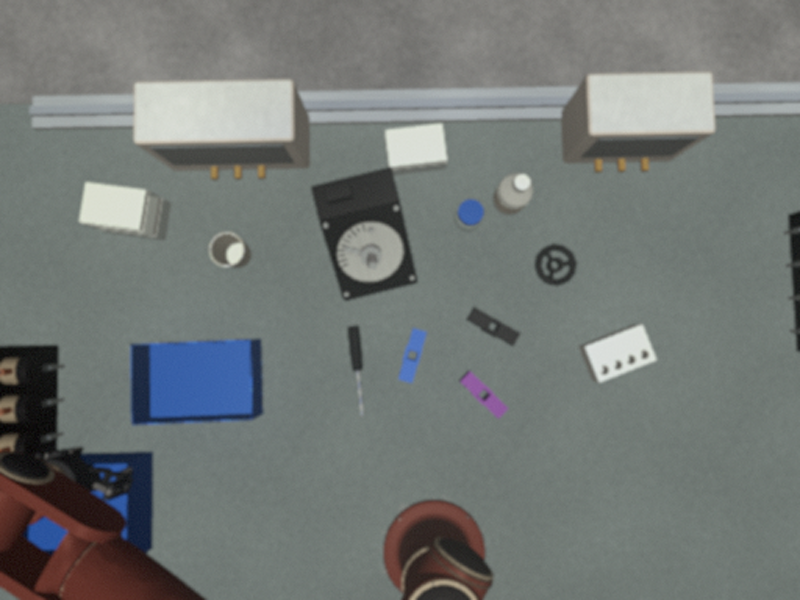

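View pics/scene0b.png

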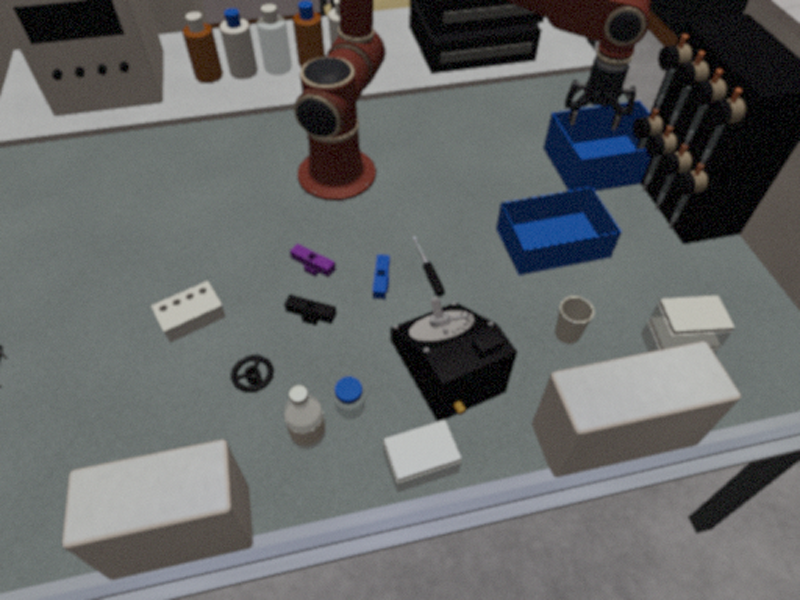

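The top view shows the black knob at about (493,326) with its bar running down to the right. The drive is at about (365,235), with its shaft at about (372,258) and its front towards the robot. The scene view agrees. Blue and purple lookalikes are nearby.

```bash
cat > h.py <<'E'
from station import *
import cv2,numpy as np
from scipy.spatial.transform import Rotation as R
np.set_printoptions(precision=4,suppress=True)
def cam(n,o=None):
    p=camera_params(n)
    if n!="wrist": return p['camera_matrix'],p['extrinsics']
    T=np.eye(4);T[:3,:3]=R.from_rotvec(o['tool_rot']).as_matrix();T[:3,3]=o['tool_pos']
    return p['camera_matrix'],T@p['tool_from_camera']
def ray(px,K,E):
    px=np.atleast_2d(px).astype(float)
    d=np.c_[(px[:,0]-K[0,2])/K[0,0],-(px[:,1]-K[1,2])/K[1,1],-np.ones(len(px))]
    return E[:3,3],d@E[:3,:3].T
def onz(px,z,K,E):
    c,d=ray(px,K,E);return c+d*((z-c[2])/d[:,2])[:,None]
def proj(P,K,E):
    q=(np.atleast_2d(P)-E[:3,3])@E[:3,:3]
    return np.c_[K[0,0]*q[:,0]/-q[:,2]+K[0,2],K[1,1]*-q[:,1]/-q[:,2]+K[1,2]]
def tool(o,P):  # world point in tool axes
    return R.from_rotvec(o['tool_rot']).inv().apply(np.asarray(P)-o['tool_pos'])
def snap(n,f):
    o=get_obs();im=get_image(n);cv2.imwrite(f"pics/{f}.png",im[:,:,::-1]);K,E=cam(n,o);np.savez(f"pics/{f}.npz",K=K,E=E)
    return o,im,K,E
E
python3 - <<'E'
from h import *
K,E=cam("top");im=cv2.imread("pics/top0.png");s=512/800
k=cv2.cvtColor(im,cv2.COLOR_BGR2GRAY);m=(k<60).astype(np.uint8)
n,l,st,c=cv2.connectedComponentsWithStats(m)
for i in range(1,n):
    if st[i,4]>150:
        cnt=cv2.findContours((l==i).astype(np.uint8),0,2)[0][0];print(st[i],c[i],cv2.minAreaRect(cnt))
r=lambda x,y,z:onz([x*s,y*s],z,K,E)[0]
a,b=r(476,314,.048),r(512,340,.048);print("knob",(a+b)/2,r(492,325,.048))
# drive corners: front (345,299)?,(415,281) at z .05; back top (312,186),(392,169) z .155
P=[r(345,299,.05),r(416,281,.05),r(312,186,.155),r(391,168,.155)];print(np.array(P))
f=(P[0]+P[1])/2;bk=(P[2]+P[3])/2;d=bk-f;print("yaw",np.degrees(np.arctan2(d[1],d[0])),np.hypot(d[0],d[1]))
E
```

```text
[ 201  108   64   83 2174] [231.195  141.3142] ((233.17648315429688, 149.7058868408203), (74.21589660644531, 50.9324836730957), 75.96376037597656)
[343 157  25  25 210] [355.0952 168.919 ] ((355.0294494628906, 168.8823699951172), (23.768489837646484, 23.525955200195312), 14.03624439239502)
[ 85 218  82  53 933] [115.2765 248.314 ] ((125.38409423828125, 244.0637664794922), (49.19852828979492, 82.6724624633789), 87.73949432373047)
[   0  221  131  163 7610] [ 54.062  310.9135] ((57.05176544189453, 308.6667175292969), (206.89334106445312, 84.43013763427734), 52.1934700012207)
[   0  321   42   63 1320] [ 14.8356 353.1508] ((16.307695388793945, 353.5384521484375), (67.46394348144531, 36.86983108520508), 78.69007110595703)
[ 255  330   59   54 1457] [278.2999 352.2972] ((279.1678771972656, 353.02484130859375), (46.312984466552734, 57.85511016845703), 73.20162963867188)
[268 375  32   9 195] [283.2154 380.0308] ((283.5, 379.0), (8.0, 31.0), 90.0)
knob [ 0.4656 -0.1352  0.048 ] [ 0.4698 -0.1312  0.048 ]
[[0.5305 0.1726 0.05  ]
 [0.5647 0.0245 0.05  ]
 [0.7437 0.2225 0.155 ]
 [0.7758 0.0698 0.155 ]]
yaw 12.645059174360316 0.2174228182672646
```

>>> move_arm(
  deltas=[1,-0.48,-0.56,0.09,102,1,-0.48,-0.56,0.09,102,1,-0.48,-0.56,0.09,102,1,-0.48,-0.56,0.09,102,1,-0.48,-0.56,0.09,102,1,-0.48,-0.56,0.09,102,1,-0.48,-0.56,0.09,102,1,-0.48,-0.56,0.09,102,1,-0.48,-0.56,0.09,102,1,-0.48,-0.56,0.09,102],
)

```text
t: 1.1
tool_pos: [0.3945, 0.0977, 0.1952]
tool_rot: [2.567, 1.809, -0.001]
contact_force: [1.5, 0.4, 0.4]
opening: 0.0851
```

```bash
cat > st.py <<'E'
from h import *
import sys
o=get_obs();m=R.from_rotvec(o['tool_rot']).as_matrix()
print("t",o['t'],"pos",np.array(o['tool_pos']),"q",np.array(o['q']),"F",np.array(o['contact_force']),"M",np.array(o['wrist_torque']),"op",o['opening'])
print("x yaw",np.degrees(np.arctan2(m[1,0],m[0,0])),"z",m[:,2])
if len(sys.argv)>3: print("to target (tool axes)",tool(o,list(map(float,sys.argv[1:4]))))
E
python3 st.py 0.467 -0.133 0.165
```

```text
t 1.1 pos [0.3945 0.0977 0.1952] q [ 0.0601 -0.4735  2.1639 -0.0015  1.4514  0.4032] F [1.5408 0.4278 0.4034] M [-0.0176 -0.045  -0.038 ] op 0.08513219961174905
x yaw 70.35064414530613 z [-0.     -0.0015 -1.    ]
to target (tool axes) [-0.1928  0.1458  0.0306]
```

>>> move_arm(
  deltas=[1,-0.193,0.146,0.03,16,1,-0.193,0.146,0.03,16,1,-0.193,0.146,0.03,16,1,-0.193,0.146,0.03,16,1,-0.193,0.146,0.03,16,1,-0.193,0.146,0.03,16,1,-0.193,0.146,0.03,16],
)

```text
t: 1.8
tool_pos: [0.4666, -0.1337, 0.1647]
tool_rot: [-2.796, -1.432, 0.003]
contact_force: [-0.1, 0.7, -0.2]
opening: 0.0852
```

```bash
python3 st.py; python3 - <<'E'
from h import *
o,im,K,E=snap("wrist","w1")
g=cv2.cvtColor(im,cv2.COLOR_RGB2HSV)
m=((g[...,2]<70)).astype(np.uint8)
n,l,st,c=cv2.connectedComponentsWithStats(m)
for i in range(1,n):
    if st[i,4]>300:print(st[i],c[i])
E
```

```text
t 1.8 pos [ 0.4666 -0.1337  0.1647] q [-0.4321 -0.2141  2.0205 -0.0009  1.3368  0.1925] F [-0.1406  0.6527 -0.2147] M [ 0.0115 -0.0214 -0.0147] op 0.08515964869359083
x yaw 54.22880471682442 z [-0.0018 -0.0002 -1.    ]
[ 234  156   43  101 2095] [258.9289 213.1313]
[ 407  181  102   91 5857] [457.2588 225.4414]
[    0   240   512   144 39738] [256.5459 336.914 ]
```

View pics/w1.png

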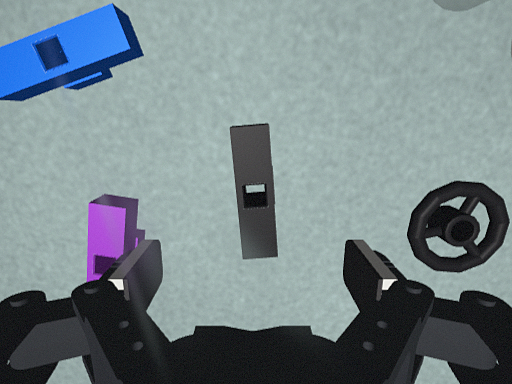

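The wrist view shows the black knob's top face with corners (231,126), (269,124), (277,257), (243,259). The purple lookalike is on the left at up to (145,270), and the handwheel is on the right.

```bash
python3 - <<'E'
from h import *
d=np.load("pics/w1.npz");K,E=d['K'],d['E'];o=get_obs()
P=onz([[231,126],[269,124],[277,257],[243,259]],.048,K,E);c=P.mean(0)
a=(P[0]+P[1])/2-(P[2]+P[3])/2
print(c,np.linalg.norm(a),np.degrees(np.arctan2(a[1],a[0])),tool(o,c))
print([tool(o,x) for x in onz([[138,200],[145,235],[135,280]],.03,K,E)])
print(tool(o,onz([255,194],.048,K,E)[0]))
E
```

```text
[ 0.4674 -0.1348  0.048 ] 0.11100893691217179 58.457126429431916 [-0.001   0.0018  0.117 ]
[array([-0.0098, -0.1002,  0.1351]), array([-0.0426, -0.0972,  0.1351]), array([-0.088 , -0.1109,  0.1352])]
[0.0002 0.0016 0.117 ]
```

>>> move_arm(
  deltas=[0.4,-0.001,0.002,0.05,-4.3,0.4,-0.001,0.002,0.1,-4.3,0.4,-0.001,0.002,0.119,-4.3,0.4,-0.001,0.002,0.119,-4.3,-1,-0.001,0.002,0.119,-4.3,-1,-0.001,0.002,0.119,-4.3,-1,-0.001,0.002,0.119,-4.3,-1,-0.001,0.002,0.119,-4.3,-1,-0.001,0.002,0.119,-4.3,-1,-0.001,0.002,0.119,-4.3],
  force=50,
)

```text
t: 2.85
tool_pos: [0.4694, -0.1353, 0.0486]
tool_rot: [2.737, 1.537, 0.003]
contact_force: [0.1, 2.5, 7.5]
opening: 0.0292
```

```bash
python3 st.py
```

```text
t 2.85 pos [ 0.4694 -0.1353  0.0486] q [-0.4331 -0.0443  2.0837 -0.0001  1.0988  0.1145] F [0.0722 2.5074 7.531 ] M [0.37   0.0899 0.036 ] op 0.02920228495524245
x yaw 58.62748341292648 z [ 0.003  -0.0014 -1.    ]
```

>>> move_arm(
  deltas=[-1,0,0,-0.04,0,-1,0,0,-0.09,0,-1,0.15,-0.13,-0.28,43,-1,0.15,-0.13,-0.28,43,-1,0.15,-0.13,-0.28,43,-1,0.15,-0.13,-0.28,43,-1,0.15,-0.13,-0.28,43,-1,0.15,-0.13,-0.28,43,-1,0.15,-0.13,-0.28,43,-1,0.15,-0.13,-0.28,43],
)

```text
t: 3.85
tool_pos: [0.4355, 0.0608, 0.3282]
tool_rot: [3.11, 0.429, 0.005]
contact_force: [-0.5, 0.1, -3.4]
opening: 0.0292
```

```bash
python3 st.py; python3 - <<'E'
from h import *
o,im,K,E=snap("wrist","w2")
print(proj([[.619,.1145,.1195],[.597,.1095,.152]],K,E))
E
```

```text
t 3.85 pos [0.4355 0.0608 0.3282] q [-0.0297 -0.4448  1.9251 -0.002   1.6576  1.2671] F [-0.4833  0.0567 -3.4443] M [-0.0305  0.0377 -0.0092] op 0.029220877521995415
x yaw 15.694251441393533 z [ 0.0037 -0.0021 -1.    ]
[[249.2041 -27.4   ]
 [247.6891 -14.0201]]
```

View pics/w2.png

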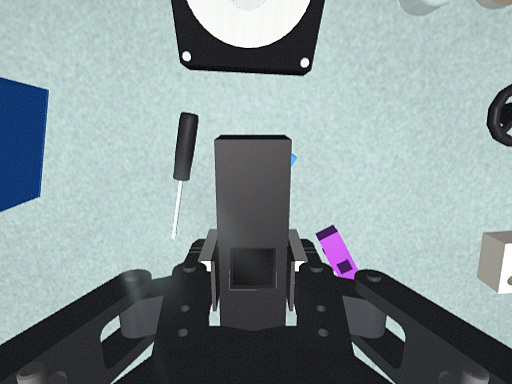

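The bar is held square at its middle. The moves can't command tilt directly, so I'll reach out past the workspace in free space and see whether the tool tilts outwards there.

>>> move_arm(
  deltas=[-1,0.7,0,-0.15,0,-1,0.7,0,-0.15,0,-1,0.7,0,-0.15,0,-1,0.7,0,-0.15,0,-1,0.7,0,-0.15,0,-1,0.7,0,-0.15,0,-1,0.7,0,-0.15,0,-1,0.7,0,-0.15,0,-1,0.7,0,-0.15,0,-1,0.7,0,-0.15,0],
)

```text
t: 4.9
tool_pos: [0.8917, 0.1854, 0.4259]
tool_rot: [3.111, 0.424, -0.006]
contact_force: [1.9, 0.3, -1.1]
opening: 0.0292
```

```bash
python3 st.py
```

```text
t 4.9 pos [0.8917 0.1854 0.4259] q [ 0.1241  0.8128  0.3582 -0.0026  1.9741  1.4231] F [ 1.8818  0.3474 -1.1374] M [ 0.0349 -0.0503  0.0375] op 0.029150069435234068
x yaw 15.515783597697945 z [-0.0032 -0.0028 -1.    ]
```

>>> move_arm(
  deltas=[-1,0.2,0,-0.05,0,-1,0.2,0,-0.05,0,-1,0.2,0,-0.05,0,-1,0.2,0,-0.05,0],
)

```text
t: 5.3
tool_pos: [0.9329, 0.2013, 0.4112]
tool_rot: [-3.113, -0.422, -0.036]
contact_force: [0.3, 0.1, -1.2]
opening: 0.0295
```

```bash
python3 st.py
```

```text
t 5.3 pos [0.9329 0.2013 0.4112] q [0.1347 1.0188 0.0595 0.     2.0406 1.4363] F [ 0.3175  0.13   -1.201 ] M [0.0569 0.0466 0.0349] op 0.029502458247218193
x yaw 15.426429942028609 z [ 0.0225  0.0031 -0.9997]
```

>>> move_arm(
  deltas=[-1,0.5,0,-0.2,0,-1,0.5,0,-0.2,0,-1,0.5,0,-0.2,0,-1,0.5,0,-0.2,0,-1,0.5,0,-0.2,0,-1,0.5,0,-0.2,0],
)

```text
t: 5.9
tool_pos: [0.9383, 0.2148, 0.4134]
tool_rot: [-3.109, -0.421, -0.09]
contact_force: [-0.4, 0.3, -2.0]
opening: 0.0291
```

```bash
python3 st.py
```

```text
t 5.9 pos [0.9383 0.2148 0.4134] q [0.1472 1.0193 0.0555 0.0026 2.0096 1.4497] F [-0.4484  0.3296 -2.003 ] M [-0.102   0.0091 -0.0421] op 0.029063865296173805
x yaw 15.445083720393187 z [ 0.0562  0.0107 -0.9984]
```

```bash
python3 - <<'E'
import cv2,numpy as np
a=cv2.imread("pics/top0.png")[100:200,190:280];b=cv2.imread("pics/scene0.png")[180:250,240:330]
f=lambda i,h:cv2.resize(i,(int(i.shape[1]*h/i.shape[0]),h),interpolation=cv2.INTER_CUBIC)
c=np.hstack([f(a,400),f(b,330)[:, :].copy() if 0 else cv2.copyMakeBorder(f(b,330),0,70,0,0,0)])
c=cv2.convertScaleAbs(c,alpha=1.1);print(c.shape);cv2.imwrite("pics/crop.png",c[:,:800])
E
```

```text
(400, 784, 3)
```

View pics/crop.png

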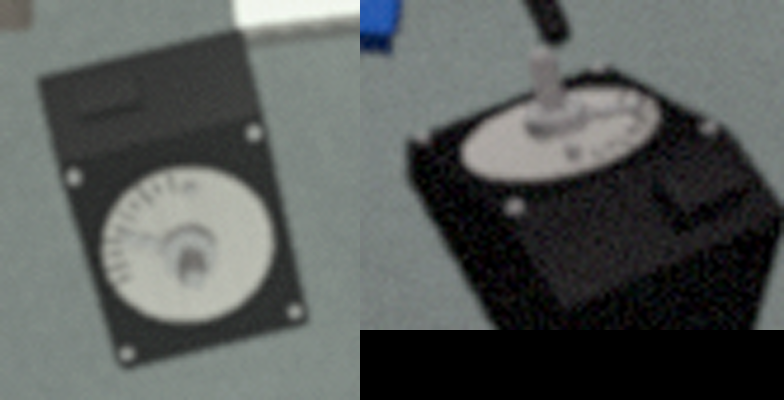

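The pointer in the crop, at about (140,237) from the collar at (187,240), puts the spindle at roughly 70°. The tool therefore has to tilt about 35°. Overreaching does tilt it outwards a little with each call, so I'll try short calls.

>>> move_arm(
  deltas=[-1,0.5,0,0,0,-1,0.5,0,0,0],
)

```text
t: 6.1
tool_pos: [0.9574, 0.2232, 0.3866]
tool_rot: [-3.104, -0.421, -0.142]
contact_force: [0.2, 0.1, -2.3]
opening: 0.0293
```

>>> move_arm(
  deltas=[-1,0.5,0,-0.5,0,-1,0.5,0,-0.5,0],
)

```text
t: 6.3
tool_pos: [0.9465, 0.2234, 0.4269]
tool_rot: [-3.099, -0.42, -0.185]
contact_force: [-0.2, 0.5, -1.3]
opening: 0.0292
```

```bash
python3 st.py
```

```text
t 6.3 pos [0.9465 0.2234 0.4269] q [0.1536 1.0058 0.0567 0.0072 1.9607 1.4581] F [-0.2239  0.4519 -1.3307] M [-0.0618  0.0621 -0.0008] op 0.029185560748693926
x yaw 15.464379062932496 z [ 0.1157  0.0247 -0.993 ]
```

>>> move_arm(
  deltas=[-1,0.5,0,-0.2,0,-1,0.5,0,-0.2,0],
)

```text
t: 6.5
tool_pos: [0.9497, 0.2277, 0.4409]
tool_rot: [-3.091, -0.419, -0.247]
contact_force: [-0.3, 0.7, -2.3]
opening: 0.0291
```

>>> move_arm(
  deltas=[-1,0.5,0,-0.2,0,-1,0.5,0,-0.2,0],
)

```text
t: 6.7
tool_pos: [0.9546, 0.2318, 0.4496]
tool_rot: [-3.082, -0.418, -0.303]
contact_force: [-0.4, -0.1, -1.6]
opening: 0.029
```

>>> move_arm(
  deltas=[-1,0.5,0,-0.2,0,-1,0.5,0,-0.2,0],
)

```text
t: 6.9
tool_pos: [0.9572, 0.2353, 0.4628]
tool_rot: [-3.073, -0.417, -0.359]
contact_force: [-0.3, -0.5, -2.1]
opening: 0.029
```

>>> move_arm(
  deltas=[-1,0.5,0,-0.2,0,-1,0.5,0,-0.2,0],
)

```text
t: 7.1
tool_pos: [0.9586, 0.2382, 0.4786]
tool_rot: [-3.062, -0.416, -0.415]
contact_force: [0.2, -0.6, -1.6]
opening: 0.0291
```

>>> move_arm(
  deltas=[-1,0.5,0,-0.2,0],
)

```text
t: 7.2
tool_pos: [0.9616, 0.2402, 0.4882]
tool_rot: [-3.052, -0.415, -0.461]
contact_force: [-1.1, 0.4, -2.4]
opening: 0.029
```

>>> move_arm(
  deltas=[-1,0.5,0,-0.2,0],
)

```text
t: 7.3
tool_pos: [0.9639, 0.2421, 0.5002]
tool_rot: [-3.041, -0.413, -0.51]
contact_force: [0.2, 0.0, -1.9]
opening: 0.029
```

```bash
python3 st.py
```

```text
t 7.3 pos [0.9639 0.2421 0.5002] q [0.1661 0.9401 0.0556 0.0207 1.8159 1.4752] F [ 0.1941  0.0427 -1.8586] M [-0.0442  0.3353 -0.0359] op 0.028993684792875046
x yaw 15.610865547479555 z [ 0.3161  0.0734 -0.9459]
```

>>> move_arm(
  deltas=[-1,0.5,0,-0.2,0],
)

```text
t: 7.4
tool_pos: [0.9656, 0.2437, 0.5131]
tool_rot: [-3.029, -0.412, -0.558]
contact_force: [0.4, -0.6, -0.8]
opening: 0.0289
```

>>> move_arm(
  deltas=[-1,0.5,0,-0.2,0],
)

```text
t: 7.5
tool_pos: [0.9667, 0.2452, 0.5267]
tool_rot: [-3.017, -0.41, -0.606]
contact_force: [0.3, -0.2, -2.6]
opening: 0.0289
```

>>> move_arm(
  deltas=[-1,0.5,0,-0.2,0],
)

```text
t: 7.6
tool_pos: [0.9673, 0.2464, 0.5411]
tool_rot: [-3.003, -0.408, -0.654]
contact_force: [-0.0, 0.4, -2.6]
opening: 0.029
```

>>> move_arm(
  deltas=[-1,0.5,0,-0.2,0],
)

```text
t: 7.7
tool_pos: [0.9672, 0.2475, 0.5562]
tool_rot: [-2.989, -0.407, -0.7]
contact_force: [0.1, 0.3, -2.0]
opening: 0.0293
```

>>> move_arm(
  deltas=[-1,0.5,0,-0.2,0],
)

```text
t: 7.8
tool_pos: [0.9665, 0.2484, 0.572]
tool_rot: [-2.975, -0.405, -0.747]
contact_force: [0.5, -0.0, -1.8]
opening: 0.029
```

>>> move_arm(
  deltas=[-1,0.5,0,-0.2,0],
)

```text
t: 7.9
tool_pos: [0.965, 0.2491, 0.5885]
tool_rot: [-2.959, -0.403, -0.792]
contact_force: [1.0, 0.4, -1.4]
opening: 0.0291
```

```bash
python3 st.py
```

```text
t 7.9 pos [0.965  0.2491 0.5885] q [0.1697 0.8629 0.0559 0.0332 1.7026 1.4828] F [ 1.038   0.4423 -1.3844] M [-0.1049  0.4156  0.0037] op 0.02911743874118893
x yaw 15.822495680564492 z [ 0.484   0.1163 -0.8673]
```

>>> move_arm(
  deltas=[-1,0.5,0,-0.2,0],
)

```text
t: 8.0
tool_pos: [0.9629, 0.2496, 0.6056]
tool_rot: [-2.943, -0.401, -0.837]
contact_force: [0.0, -0.0, -2.4]
opening: 0.0291
```

>>> move_arm(
  deltas=[-1,0.5,0,-0.2,0],
)

```text
t: 8.1
tool_pos: [0.9601, 0.2499, 0.6233]
tool_rot: [-2.927, -0.399, -0.882]
contact_force: [0.7, -0.3, -2.3]
opening: 0.0292
```

>>> move_arm(
  deltas=[-1,0.5,0,-0.2,0],
)

```text
t: 8.2
tool_pos: [0.9567, 0.2499, 0.6415]
tool_rot: [-2.91, -0.397, -0.926]
contact_force: [-0.7, -0.1, -1.8]
opening: 0.0291
```

```bash
python3 st.py 0.47 0.08 0.36
```

```text
t 8.2 pos [0.9567 0.2499 0.6415] q [0.1703 0.8157 0.0559 0.0394 1.657  1.4857] F [-0.6563 -0.104  -1.8108] M [-0.1045  0.4097  0.0119] op 0.029063456971743753
x yaw 15.958035224382442 z [ 0.5598  0.1361 -0.8174]
to target (tool axes) [-0.5828  0.0311 -0.0655]
```

>>> move_arm(
  deltas=[-1,-0.676,0.033,0.065,0,-1,-0.676,0.033,0.065,0,-1,-0.676,0.033,0.065,0,-1,-0.676,0.033,0.065,0,-1,-0.676,0.033,0.065,0,-1,-0.676,0.033,0.065,0,-1,-0.676,0.033,0.065,0,-1,-0.676,0.033,0.065,0,-1,-0.676,0.033,0.065,0,-1,-0.676,0.033,0.065,0],
)

```text
t: 9.2
tool_pos: [0.6414, 0.136, 0.3558]
tool_rot: [-2.909, -0.397, -0.93]
contact_force: [-0.0, -0.8, -1.1]
opening: 0.029
```

```bash
python3 st.py 0.47 0.075 0.20
```

```text
t 9.2 pos [0.6414 0.136  0.3558] q [ 0.0543 -0.2562  1.8127  0.1272  0.9804  1.3158] F [-0.0295 -0.7838 -1.0554] M [-0.1512  0.4131  0.0058] op 0.028990481157059645
x yaw 15.984195139921734 z [ 0.5618  0.1361 -0.816 ]
to target (tool axes) [-0.2382  0.011   0.0226]
```

>>> move_arm(
  deltas=[-1,-0.238,0.011,0.022,0,-1,-0.238,0.011,0.022,0,-1,-0.238,0.011,0.022,0,-1,-0.238,0.011,0.022,0,-1,-0.238,0.011,0.022,0,-1,-0.238,0.011,0.022,0],
)

```text
t: 9.8
tool_pos: [0.4635, 0.0746, 0.1909]
tool_rot: [-2.914, -0.395, -0.912]
contact_force: [-0.5, 0.2, -4.0]
opening: 0.0295
```

```bash
python3 st.py; python3 - <<'E'
from h import *
o,im,K,E=snap("wrist","w3")
print(proj([[.619,.1145,.1195],[.597,.1095,.152]],K,E))
cv2.imwrite("pics/w3b.png",cv2.resize(im[:200,100:420,::-1],(800,500),interpolation=cv2.INTER_CUBIC))
E
```

```text
t 9.8 pos [0.4635 0.0746 0.1909] q [-0.1067 -0.7145  2.3914  0.2493  0.9041  1.0964] F [-0.5363  0.2383 -3.9943] M [-0.0596  0.5526  0.0171] op 0.0294631777225612
x yaw 15.786209607122286 z [ 0.5519  0.1358 -0.8228]
[[253.0712  79.4854]
 [252.6491  73.7366]]
```

View pics/w3b.png

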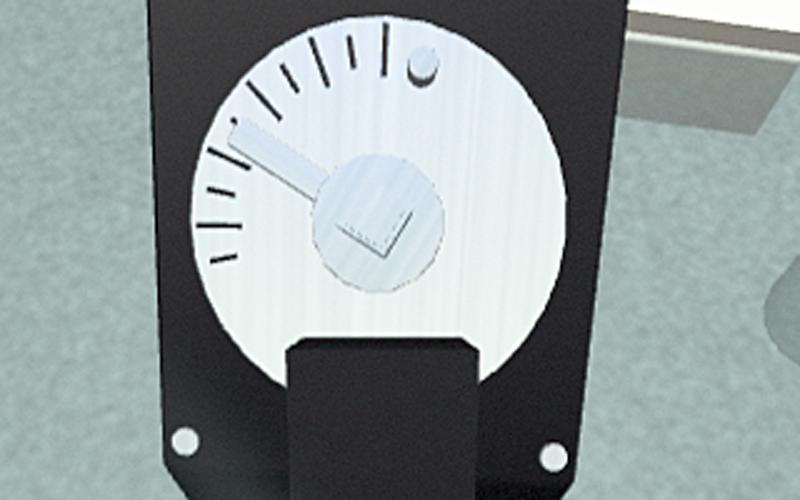

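The wrist view shows the dial almost face on. The collar is at crop (379,222) and the pointer runs from (238,129) to (323,186), up and to the left. The lower screws are at (185,441) and (553,457), and the stop pin is at (423,66). The bar end is in front of the lower part.

```bash
cat > geo.py <<'E'
from h import *
d=np.load("pics/w3.npz");K,E=d['K'],d['E'];o=get_obs()
f=lambda x,y:[100+x/2.5,y/2.5]
def onp(px,p,n):
    c,r=ray(px,K,E);return c+r*((p-c)@n/(r@n))[:,None]
yaw=np.radians(13);t=np.radians(35)
for _ in range(5):
    n=np.array([-np.sin(t)*np.cos(yaw),-np.sin(t)*np.sin(yaw),np.cos(t)])
    S=onz(f(379,222),.119,K,E)[0]
    s=onp([f(185,441),f(553,457)],S-.018*n,n);l=s[0]-s[1];yaw=np.arctan2(-l[0],l[1])
up=np.array([np.cos(t)*np.cos(yaw),np.cos(t)*np.sin(yaw),np.sin(t)]);left=np.cross(n,up)
ang=lambda v:np.degrees(np.arctan2(v@left,v@up))
P=onp([f(238,129),f(323,186)],S-.006*n,n)
print("S",S,"yaw",np.degrees(yaw),"screw dist",np.linalg.norm(l),"screw rel",[((x-S)@up,(x-S)@left) for x in s])
print("pointer",ang(P[0]-P[1]),ang(P[0]-S+.006*n),"len",np.linalg.norm(P[0]-S+.006*n))
T=onp([f(386,75),f(386,24)],S-.019*n,n);print("zero tick",ang(T[0]-S),ang(T[1]-T[0]))
for h in (0,.036,.04):
    Q=onp([f(337,224),f(385,258),f(411,212)],S+h*n,n);print(h,ang(Q[2]-Q[1]),ang(Q[0]-Q[1]),[((q-S)@up,(q-S)@left) for q in Q])
m=R.from_rotvec(o['tool_rot']).as_matrix()
print("tool x ang",ang(m[:,0]),"axis err deg (about up/left)",np.degrees([m[:,2]@up,m[:,2]@left]),"n",n)
A=S+.15*n;print("S+.15n",A,tool(o,A))
E
python3 geo.py
```

```text
S [0.61   0.1133 0.119 ] yaw 12.777238002420487 screw dist 0.14078626986044857 screw rel [(np.float64(-0.08106045390812279), np.float64(0.07105800053647346)), (np.float64(-0.08106087555491653), np.float64(-0.06972826932334371))]
pointer 59.95801888855975 60.092775396618016 len 0.054938889525445
zero tick -0.14206558136660782 2.518651644757463
0 -28.061852856982497 58.268919767199954 [(np.float64(-0.0012042774234717942), np.float64(0.013877078718865414)), (np.float64(-0.011319594308649837), np.float64(-0.002481160455941435)), (np.float64(0.0035561621094378337), np.float64(-0.01041135129460357))]
0.036 -28.061852856982554 58.268919767200174 [(np.float64(-0.0033778372710165966), np.float64(0.011435802748702227)), (np.float64(-0.01211774216520758), np.float64(-0.0026981543232442924)), (np.float64(0.0007353100722111804), np.float64(-0.009550051748647785))]
0.04 -28.06185285698242 58.26891976720026 [(np.float64(-0.0036193439207438077), np.float64(0.011164549863128545)), (np.float64(-0.012206425260380654), np.float64(-0.002722264752944615)), (np.float64(0.0004218820680749903), np.float64(-0.009454351799097156))]
tool x ang 2.5184426124922776 axis err deg (about up/left) [0.1053 0.491 ] n [-0.5594 -0.1269  0.8192]
S+.15n [0.526  0.0943 0.2419] [ 0.0771 -0.0027 -0.0015]
```

```bash
python3 - <<'E'
from h import *
p=camera_params("wrist");K,E=p['camera_matrix'],p['tool_from_camera']
for px in ([231,247],[275,247],[275,289],[231,289],[253,268],[215,138],[291,138]): print(px,onz(px,.0,K,E)[0])
im=cv2.imread("pics/w2.png");g=cv2.cvtColor(im,6)[230:310,215:295]
print(g[36,::4]);print(g[::4,38])
E
```

```text
[231, 247] [ 0.0093 -0.0089  0.    ]
[275, 247] [ 0.0092  0.0099 -0.    ]
[275, 289] [-0.0111  0.0103  0.    ]
[231, 289] [-0.0111 -0.0093 -0.    ]
[253, 268] [-0.0007  0.0005  0.    ]
[215, 138] [ 0.0553 -0.0142  0.    ]
[291, 138] [0.0553 0.0153 0.    ]
[ 28  65  65  65  44  40  46  39  44  42  40  46  35  39  36  48  65  61
  29 105]
[74 72 71 71 71 48 41 45 38 44 40 40 37 35 39 78 57 54 57 52]
```

>>> move_arm(
  deltas=[-1,0.077,-0.003,-0.002,-57.5,-1,0.077,-0.003,-0.002,-57.5,-1,0.077,-0.003,-0.002,-57.5,-1,0.077,-0.003,-0.002,-57.5,-1,0.077,-0.003,-0.002,-57.5,-1,0.077,-0.003,-0.002,-57.5,-1,0.077,-0.003,-0.002,-57.5,-1,0.077,-0.003,-0.002,-57.5],
)

```text
t: 10.65
tool_pos: [0.5277, 0.0947, 0.2459]
tool_rot: [2.24, 1.657, 0.819]
contact_force: [-0.4, 0.8, -2.0]
opening: 0.029
```

```bash
python3 st.py; python3 geo.py|tail -2
```

```text
t 10.65 pos [0.5277 0.0947 0.2459] q [-0.0366 -0.5327  2.1967  0.2027  0.8873  0.1801] F [-0.3745  0.7854 -2.0203] M [-0.0929  0.4944  0.0004] op 0.028989073970445877
x yaw 77.83765153621988 z [ 0.5635  0.1356 -0.8149]
tool x ang 60.0602189766565 axis err deg (about up/left) [0.4177 0.435 ] n [-0.5594 -0.1269  0.8192]
S+.15n [0.526  0.0943 0.2419] [-0.0019 -0.0032  0.0023]
```

>>> move_arm(
  deltas=[-1,-0.002,-0.003,0.03,0,-1,-0.002,-0.003,0.05,0,-1,-0.002,-0.003,0.05,0,-1,-0.002,-0.003,0.05,0],
)

```text
t: 11.05
tool_pos: [0.5538, 0.1008, 0.2042]
tool_rot: [2.24, 1.655, 0.821]
contact_force: [-1.3, 0.2, -1.1]
opening: 0.0294
```

```bash
sed -i 's/A=S+.15\*n/A=S+.10*n/' geo.py; python3 st.py; python3 geo.py|tail -2
```

```text
t 11.05 pos [0.5538 0.1008 0.2042] q [-0.0195 -0.407   2.1833  0.2119  0.7727  0.1717] F [-1.2845  0.1944 -1.1287] M [-0.0976  0.4526  0.0391] op 0.02940750030814917
x yaw 77.80792620581624 z [ 0.5645  0.1358 -0.8142]
tool x ang 60.004790966524915 axis err deg (about up/left) [0.4907 0.4347] n [-0.5594 -0.1269  0.8192]
S+.15n [0.554  0.1006 0.2009] [-0.0011 -0.0014  0.0028]
```

>>> move_arm(
  deltas=[-1,-0.0015,-0.002,0.003,0,-1,-0.0015,-0.002,0.003,0,-1,-0.0015,-0.002,0.003,0],
)

```text
t: 11.35
tool_pos: [0.5538, 0.1004, 0.2014]
tool_rot: [2.239, 1.654, 0.822]
contact_force: [0.3, 0.5, -1.6]
opening: 0.0293
```

```bash
python3 geo.py|tail -2; python3 - <<'E'
from h import *
o,im,K,E=snap("wrist","w4")
cv2.imwrite("pics/w4b.png",cv2.resize(im[:,:,::-1],(800,600),interpolation=cv2.INTER_CUBIC))
E
```

```text
tool x ang 60.00049793325534 axis err deg (about up/left) [0.5818 0.4137] n [-0.5594 -0.1269  0.8192]
S+.15n [0.554  0.1006 0.2009] [ 0.0001 -0.0001  0.0005]
```

View pics/w4b.png

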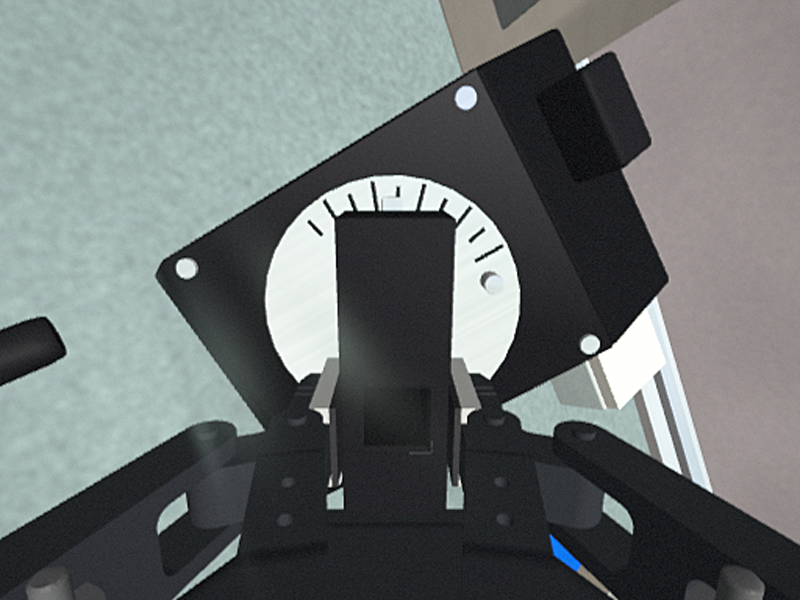

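The bar end, at (397,215), covers the pointer, whose tip shows at (392,203), so the angle matches. I'll check the shaft's centre once more from this view.

```bash
python3 - <<'E' | tail -12
from geo import *
print("----");print(camera_params("wrist")['tool_from_camera'][:3,3])
d=np.load("pics/w4.npz");K4,E4=d['K'],d['E']
def onp4(px,p,n):
    c,r=ray(px,K4,E4);return c+r*((p-c)@n/(r@n))[:,None]
im=cv2.imread("pics/w4.png");g=cv2.cvtColor(im,6)
q=onp4(np.array([[186,268],[465,97],[590,344]])/1.5625,S-.018*n,n)
for x in q: print("screw w4",(x-S)@up,(x-S)@left)
# plate circle: bright pixels' contour, fit robustly from outer edge points
m=(g>190).astype(np.uint8);nn,l,st,c=cv2.connectedComponentsWithStats(m)
i=l[int(300/1.5625),int(300/1.5625)]
pts=np.argwhere((l==i)|(l==l[int(300/1.5625),int(490/1.5625)]))[:,::-1].astype(np.float32)
h=cv2.convexHull(pts)[:,0];h=h[h[:,1]<235]
W=onp4(h,S-.018*n,n);uv=np.c_[(W-S)@up,(W-S)@left]
A=np.c_[2*uv,np.ones(len(uv))];s=np.linalg.lstsq(A,(uv**2).sum(1),rcond=None)[0]
print("plate centre rel S (up,left)",s[:2],"r",np.sqrt(s[2]+s[0]**2+s[1]**2),len(uv))
m=R.from_rotvec(get_obs()['tool_rot']).as_matrix();print("tool x,y in up,left",[(m[:,k]@up,m[:,k]@left) for k in(0,1)])
E
```

```text
0 -28.061852856982497 58.268919767199954 [(np.float64(-0.0012042774234717942), np.float64(0.013877078718865414)), (np.float64(-0.011319594308649837), np.float64(-0.002481160455941435)), (np.float64(0.0035561621094378337), np.float64(-0.01041135129460357))]
0.036 -28.061852856982554 58.268919767200174 [(np.float64(-0.0033778372710165966), np.float64(0.011435802748702227)), (np.float64(-0.01211774216520758), np.float64(-0.0026981543232442924)), (np.float64(0.0007353100722111804), np.float64(-0.009550051748647785))]
0.04 -28.06185285698242 58.26891976720026 [(np.float64(-0.0036193439207438077), np.float64(0.011164549863128545)), (np.float64(-0.012206425260380654), np.float64(-0.002722264752944615)), (np.float64(0.0004218820680749903), np.float64(-0.009454351799097156))]
tool x ang 60.000955771896635 axis err deg (about up/left) [0.5728 0.4154] n [-0.5594 -0.1269  0.8192]
S+.15n [0.554  0.1006 0.2009] [ 0.0002 -0.0001  0.0005]
----
[ 0.065  -0.0005 -0.1194]
screw w4 -0.08123409269824045 0.07096363678684342
screw w4 0.0798575527017965 0.07134379704417314
screw w4 0.08030552004131734 -0.07023214141998776
plate centre rel S (up,left) [-0.0005  0.0008] r 0.06610279986893643 39
tool x,y in up,left [(np.float64(0.49995376232676336), np.float64(0.8659786783968175)), (np.float64(0.8659943959724014), np.float64(-0.5000283749486888))]
```

>>> move_arm(
  deltas=[-1,0,-0.001,0.005,0,-1,0,-0.001,0.01,0,-1,0,-0.001,0.014,0,-1,0,-0.001,0.018,0],
)

```text
t: 11.8
tool_pos: [0.5632, 0.1032, 0.1854]
tool_rot: [2.24, 1.654, 0.822]
contact_force: [-0.3, -0.4, -3.1]
opening: 0.029
```

```bash
sed -i 's/A=S+.10\*n/A=S+.0486*n/' geo.py; python3 st.py; python3 geo.py|tail -2
```

```text
t 11.8 pos [0.5632 0.1032 0.1854] q [-0.0132 -0.3547  2.1785  0.2178  0.7241  0.1658] F [-0.2885 -0.416  -3.0944] M [-0.064   0.4791  0.0079] op 0.029001757223398223
x yaw 77.80321920391376 z [ 0.5652  0.1357 -0.8137]
tool x ang 59.99275842440083 axis err deg (about up/left) [0.5375 0.4205] n [-0.5594 -0.1269  0.8192]
S+.15n [0.5828 0.1072 0.1588] [-0.0002  0.001   0.0333]
```

No contact force, and by the numbers the knob is about 7 mm onto the shaft. Going on.

>>> move_arm(
  deltas=[-1,0,0,0.004,0,-1,0,0,0.008,0,-1,0,0,0.012,0,-1,0,0,0.016,0],
)

```text
t: 12.2
tool_pos: [0.5724, 0.1054, 0.172]
tool_rot: [2.24, 1.654, 0.821]
contact_force: [0.2, 0.2, -1.7]
opening: 0.029
```

```bash
python3 st.py; python3 geo.py|tail -2
```

```text
t 12.2 pos [0.5724 0.1054 0.172 ] q [-0.0077 -0.3085  2.1675  0.2223  0.6888  0.1619] F [ 0.2379  0.169  -1.7179] M [-0.1262  0.4778  0.008 ] op 0.02902905326720472
x yaw 77.80232168464525 z [ 0.565   0.1357 -0.8138]
tool x ang 59.99346151492415 axis err deg (about up/left) [0.5246 0.4247] n [-0.5594 -0.1269  0.8192]
S+.15n [0.5828 0.1072 0.1588] [-0.0002  0.0011  0.0168]
```

>>> move_arm(
  deltas=[-1,0,0,0.004,0,-1,0,0,0.008,0,-1,0,0,0.012,0,-1,0,0,0.015,0,-1,0,0,0.017,0,-1,0,0,0.018,0],
)

```text
t: 12.8
tool_pos: [0.5823, 0.108, 0.1581]
tool_rot: [2.24, 1.657, 0.819]
contact_force: [-22.1, -3.5, 15.8]
opening: 0.0292
```

```bash
python3 st.py; python3 geo.py|tail -2
```

```text
t 12.8 pos [0.5823 0.108  0.1581] q [-0.0019 -0.2585  2.153   0.227   0.6551  0.1572] F [-22.094   -3.5382  15.76  ] M [-0.4858  1.953  -0.0978] op 0.029209838446547565
x yaw 77.83361036689419 z [ 0.5633  0.136  -0.815 ]
tool x ang 60.042488369509826 axis err deg (about up/left) [0.4124 0.463 ] n [-0.5594 -0.1269  0.8192]
S+.15n [0.5828 0.1072 0.1588] [-0.0005  0.001  -0.0004]
```

Home: the axial force is about 25 N at the expected depth. Now I'll turn clockwise, which is positive about tool z.

>>> move_arm(
  deltas=[-1,0,0,0,6,-1,0,0,0,12,-1,0,0,0,18,-1,0,0,0,24,-1,0,0,0,30,-1,0,0,0,30],
)

```text
t: 13.4
tool_pos: [0.5824, 0.1078, 0.1585]
tool_rot: [2.712, 1.068, 0.922]
contact_force: [-3.3, -0.7, 0.6]
opening: 0.029
```

```bash
python3 st.py; python3 geo.py|tail -2
```

```text
t 13.4 pos [0.5824 0.1078 0.1585] q [-0.0021 -0.2589  2.1527  0.2264  0.6556  0.6805] F [-3.272  -0.6814  0.6406] M [-0.3392  0.659  -0.1127] op 0.02902196509394084
x yaw 48.26928625234787 z [ 0.5635  0.1357 -0.8149]
tool x ang 30.08356951603598 axis err deg (about up/left) [0.4199 0.4421] n [-0.5594 -0.1269  0.8192]
S+.15n [0.5828 0.1072 0.1588] [-0.0001  0.0008 -0.0001]
```

>>> move_arm(
  deltas=[-1,0,0,0,6,-1,0,0,0,12,-1,0,0,0,18,-1,0,0,0,24,-1,0,0,0,28,-1,0,0,0,32,-1,0,0,0,32],
)

```text
t: 14.1
tool_pos: [0.5822, 0.108, 0.1584]
tool_rot: [-2.901, -0.283, -0.921]
contact_force: [-3.9, 0.3, 0.1]
opening: 0.0293
```

```bash
python3 st.py; python3 geo.py|tail -2;python3 - <<'E'
from h import *
o=get_obs();print("torque in tool",R.from_rotvec(o['tool_rot']).inv().apply(o['wrist_torque']))
E
```

```text
t 14.1 pos [0.5822 0.108  0.1584] q [-0.0018 -0.259   2.1528  0.2267  0.6561  1.2369] F [-3.8623  0.3487  0.1223] M [-0.0947  0.7875  0.0544] op 0.02928352458175012
x yaw 10.571954719225914 z [ 0.563   0.1361 -0.8152]
tool x ang -1.7983780540486805 axis err deg (about up/left) [0.3944 0.4713] n [-0.5594 -0.1269  0.8192]
S+.15n [0.5828 0.1072 0.1588] [ 0.0006  0.001  -0.0001]
torque in tool [ 0.0734 -0.7916  0.0096]
```

>>> move_arm(
  deltas=[-1,0,0,0,2,-1,0,0,0,3,-1,0,0,0,3],
)

```text
t: 14.4
tool_pos: [0.5822, 0.1081, 0.1584]
tool_rot: [-2.894, -0.208, -0.913]
contact_force: [-3.2, 0.0, -0.1]
opening: 0.0289
```

```bash
cat > tq.py <<'E'
from geo import *
o=get_obs();print("torque in tool",R.from_rotvec(o['tool_rot']).inv().apply(o['wrist_torque']),"F tool",R.from_rotvec(o['tool_rot']).inv().apply(o['contact_force']))
E
python3 tq.py|tail -3
```

```text
tool x ang -4.697202818997231 axis err deg (about up/left) [0.3876 0.4754] n [-0.5594 -0.1269  0.8192]
S+.15n [0.5828 0.1072 0.1588] [ 0.0007  0.001  -0.0001]
torque in tool [-0.1152 -0.6045 -0.1421] F tool [-2.6603 -0.5561 -1.7658]
```

>>> move_arm(
  deltas=[-1,0,0,0,2,-1,0,0,0,3,-1,0,0,0,3],
)

```text
t: 14.7
tool_pos: [0.5822, 0.1081, 0.1584]
tool_rot: [-2.885, -0.135, -0.905]
contact_force: [-1.3, 0.0, -1.1]
opening: 0.0286
```

```bash
python3 tq.py|tail -3; python3 - <<'E'
from h import *
for n in("wrist","scene"): snap(n,n[0]+"5")
a=cv2.imread("pics/w5.png");b=cv2.imread("pics/s5.png")[180:250,240:330]
cv2.imwrite("pics/c5.png",np.hstack([a[:,60:460],cv2.resize(b,(400,384),interpolation=cv2.INTER_CUBIC)]))
E
```

```text
tool x ang -7.581424546512902 axis err deg (about up/left) [0.3828 0.4653] n [-0.5594 -0.1269  0.8192]
S+.15n [0.5828 0.1072 0.1588] [ 0.0007  0.001  -0.0001]
torque in tool [-0.1671 -0.6264 -0.5068] F tool [-1.6926 -0.1074  0.146 ]
```

View pics/c5.png

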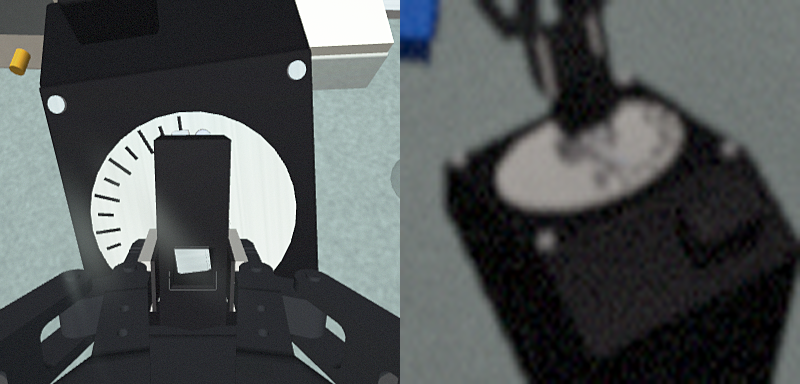

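The pointer tip is at (180,132), by the zero tick and beside the stop pin at (203,133). The torque has risen from 0.14 to 0.5 N·m, so the pointer is at the stop. I'll ease off within the bore's play, open and back out along the shaft.

>>> move_arm(
  deltas=[-1,0,0,0.001,-2,-1,0,0,0.001,-4,-1,0,0,0,-4,0.2,0,0,0,-4,0.2,0,0,0,-4,0.2,0,0,0,-4,0.2,0,0,0,-4,0.2,0,0,-0.02,-4,0.2,0,0,-0.06,-4,0.2,0,0,-0.1,-4],
)

```text
t: 15.8
tool_pos: [0.5249, 0.0944, 0.2398]
tool_rot: [-2.897, -0.236, -0.913]
contact_force: [0.9, 0.1, -0.5]
opening: 0.0512
```

>>> move_arm(
  deltas=[0.2,-0.05,0,-0.06,0,0.2,-0.05,0,-0.06,0,0.2,-0.05,0,-0.06,0,0.2,-0.05,0,-0.06,0],
)

```text
t: 16.2
tool_pos: [0.451, 0.0802, 0.2609]
tool_rot: [-2.897, -0.236, -0.917]
contact_force: [0.5, 1.2, -0.4]
opening: 0.0511
```

```bash
python3 st.py; python3 - <<'E'
from h import *
o,im,K,E=snap("wrist","w6");snap("scene","s6")
b=cv2.imread("pics/s6.png")[180:250,240:330]
cv2.imwrite("pics/c6.png",np.hstack([im[:,60:460,::-1],cv2.resize(b,(400,384),interpolation=cv2.INTER_CUBIC)]))
E
```

```text
t 16.2 pos [0.451  0.0802 0.2609] q [-0.0936 -0.8226  2.3348  0.2187  1.0476  1.2622] F [ 0.4889  1.2478 -0.428 ] M [-0.0627  0.277  -0.0036] op 0.051109902577231914
x yaw 8.335647875863376 z [ 0.5636  0.1358 -0.8148]
```

View pics/c6.png

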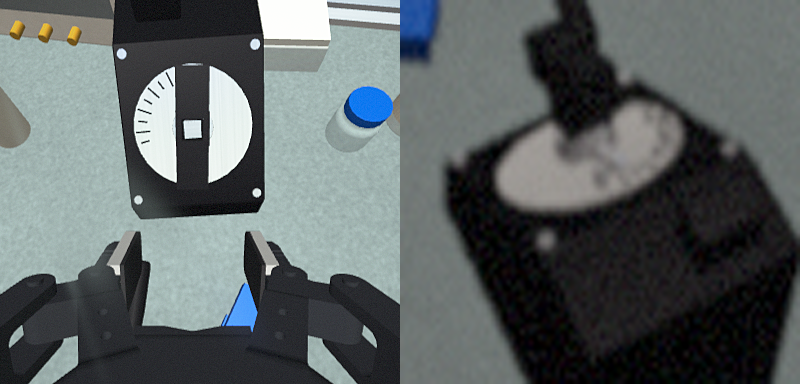

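The released knob sits on the shaft at (193,128), with the shaft end visible in its bore. As a last check I'll measure the shaft angle and the seating height.

```bash
python3 - <<'E'
import geo
from geo import *
d=np.load("pics/w6.npz");geo.K,geo.E=d['K'],d['E'];p=geo.onp
im=cv2.imread("pics/w6.png");g=cv2.cvtColor(im,6)
m=np.zeros_like(g);m[112:146,238:270]=(g[112:146,238:270]>150)
nn,l,st,c=cv2.connectedComponentsWithStats(m);i=1+np.argmin(np.abs(c[1:]-[253,128]).sum(1));
cnt=cv2.findContours((l==i).astype(np.uint8),0,1)[0][0][:,0].astype(float)
W=p(cnt,S+.04*n,n);uv=(np.c_[(W-S)@up,(W-S)@left]*1e4).astype(np.float32)
print("\nFINAL shaft end (0.1mm)",st[i],cv2.minAreaRect(uv))
big=cv2.resize(im[55:205,175:335],(640,600),interpolation=cv2.INTER_CUBIC);cv2.imwrite("pics/z6.png",big)
E
```

```text
S [0.61   0.1133 0.119 ] yaw 12.777238002420487 screw dist 0.14078626986044857 screw rel [(np.float64(-0.08106045390812279), np.float64(0.07105800053647346)), (np.float64(-0.08106087555491653), np.float64(-0.06972826932334371))]
pointer 59.95801888855975 60.092775396618016 len 0.054938889525445
zero tick -0.14206558136660782 2.518651644757463
0 -28.061852856982497 58.268919767199954 [(np.float64(-0.0012042774234717942), np.float64(0.013877078718865414)), (np.float64(-0.011319594308649837), np.float64(-0.002481160455941435)), (np.float64(0.0035561621094378337), np.float64(-0.01041135129460357))]
0.036 -28.061852856982554 58.268919767200174 [(np.float64(-0.0033778372710165966), np.float64(0.011435802748702227)), (np.float64(-0.01211774216520758), np.float64(-0.0026981543232442924)), (np.float64(0.0007353100722111804), np.float64(-0.009550051748647785))]
0.04 -28.06185285698242 58.26891976720026 [(np.float64(-0.0036193439207438077), np.float64(0.011164549863128545)), (np.float64(-0.012206425260380654), np.float64(-0.002722264752944615)), (np.float64(0.0004218820680749903), np.float64(-0.009454351799097156))]
tool x ang -3.638254759044307 axis err deg (about up/left) [0.2059 0.5227] n [-0.5594 -0.1269  0.8192]
S+.15n [0.5828 0.1072 0.1588] [0.052  0.0012 0.1595]

FINAL shaft end (0.1mm) [243 120  19  19 306] ((-0.77044677734375, 8.92303466796875), (166.16981506347656, 158.7096405029297), 0.6121734380722046)
```

View pics/z6.png

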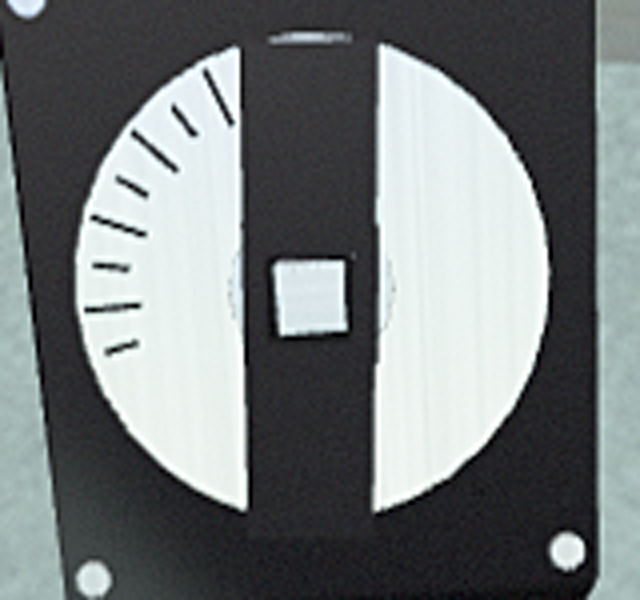

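The close-up shows the shaft end in the bore at (311,297). It measures 0.6° from zero, within measuring error. The bar lies straight up the face over the collar. Handing in.

```bash
python3 -c "
from station import *
print(order.finish_job())"
```

```text
the job is handed in; nothing more can be done
None
```

The black knob is fully home on the shaft, the shaft is turned about 60° clockwise to the zero stop, and the gripper has let go and backed clear. I handed the job in at about 16.3 s of the 45 s.

- **How it was done:** The moves can't tilt the tool, so I gripped the knob by its crossbar and reached past the arm's limit in free space until the tool leaned 35°. Then I slid the knob down the shaft and turned it.
- **Seating:** It stopped within 1 mm of the calculated depth, with about 25 N along the shaft.
- **Zero stop:** At the end of the turn the torque rose from about 0.14 to 0.5 N·m. The pointer tip was by the zero tick, beside the stop pin. After release the shaft end measured about 0.6° from zero, within measuring error. The crossbar hides the pointer in the last pictures.
- **Possible problem:** While tilting, joint 3 sat at its lower limit. It read 0.0555–0.0595 against the stated 0.06, so I can't rule out that it counts as slightly past range.
- **Small disagreements:** Two views of the shaft centre differed by about 1 mm, and the tool axis was about 0.6° off. Neither affected the fit.
- **Other objects:** No move touched any, but I took no final overview picture to confirm they are all in place.

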